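# Check a pipette's return spring on the dial spring tester

## Task

Check the pipette's spring unit on the spring tester: stand it over the pin of the round plate, press its blue cap straight down until the cap's lower edge is level with the red band on the gauge post, hold it steady there for more than a second, and take care not to press it past the band or knock the plate, for the blue drag hand keeps the highest reading. Then lift the unit off and stand it upright in the green tray if the blue hand was left in the green zone of the dial, or in the red tray if it was left in the red zone. Leave the vial, the beaker and the dropper bottle where they are.

Things in the scene. Friction and masses are not known exactly. Their poses are not given: they have to be found in the camera images.
- spring: Spring unit, 60 mm tall, 55 g, standing upright: white foot ring (22 mm across, 8 mm high, 11 mm hole from below), coil, solid blue cap (22 mm across, 40 to 60 mm above the foot; grip or press here). Origin: centre of the foot's underside, z up. Captive: the cap moves only beyond a preload (1 to 9 N, unseen, differs), then 1 mm per 0.8 N, and springs back.
- rim (a point): Point on the spring unit's axis at the lower edge of the blue cap, 40 mm above the underside of the foot when the spring is free; it goes down with the cap.
- tester: Spring tester standing fixed on the work surface: white housing 112 x 112 mm, 58 mm high, round aluminium plate on top, dial (94 mm across) leaning back on its front, which looks along the tester's -x. Origin on the work surface under the middle of the plate, z up.
- seat (a point): Middle of the plate's top face (92 mm above the work surface when unloaded; plate 75 mm across), the foot of the pin. The steel pin is 8 mm thick and 19 mm high with a tapered tip. The plate sinks straight down under load, 1 mm for every newton, and comes back when relieved.
- mark (a point): Middle of the red band (3 mm high) on the white gauge post; 30 mm above seat, 29.5 mm from the pin on the tester's +y side. The post (10 mm wide along y, 3 mm thick, ending 46 mm above the plate) stands on the plate and sinks with it. Cap edge level with the band: the spring is 10 mm shorter and pushes with 8.5 to 17 N.
- plate (a joint): How far the plate has sunk (m): 0 unloaded, 0.001 for every newton of load (full scale 20 N).
- drag_hand (a joint): Blue drag hand of the dial (rad, clockwise): carried along by the black hand and left at the highest load so far; 0.235 rad per newton, 0 at the lower left, end of scale 20 N. Red zone from 6 N to 12.5 N (1.41 to 2.94 rad), green zone from 12.5 N to 18 N (2.94 to 4.23 rad).
- green_tray: Shallow green tray fixed on the work surface, 90 x 90 mm, walls 20 mm high and 3 mm thick, floor 3 mm. Origin at the centre of its underside.
- red_tray: Shallow red tray, otherwise like the green one.
- vial: Glass vial with grey cap, 22 mm across, 48 mm tall, loose; bystander.
- beaker: Small clear beaker, 46 mm across, 60 mm tall, loose; bystander.
- reagent_bottle: Brown dropper bottle with black top, 36 mm across, 108 mm tall, loose; bystander.
- dial_hand_tip (a point): Point on the black hand of the dial, 30 mm from its pivot. The black hand shows the load now, clockwise from the lower left.
- drag_hand_tip (a point): Point on the blue drag hand, 30 mm from its pivot, on the same centre as the black hand.
Things that resemble listed ones, but are neither listed nor needed, are in the scene too. Leave any orange or white look-alike of the red_tray alone.

How it is judged:
On the way, in this order (a step that is already met when the one before it is completed fails the run):
1. the spring unit stands over the pin with its foot on the plate, not yet pressed near the band (horizontal distance between spring and seat below 0.004 m and z of spring in the frame of seat between -0.003 and 0.003 m and angle between spring's own z axis and vertical below 0.1 rad and z of rim in the frame of mark above 0.005 m), for 0.2 s.
2. the cap's lower edge is held level with the red band (1.5 mm either way) for 1 s with the foot on the plate, and the blue hand stands by the black one (10 mm at their tips) (horizontal distance between spring and seat below 0.004 m and z of spring in the frame of seat between -0.003 and 0.003 m and angle between spring's own z axis and vertical below 0.1 rad and z of rim in the frame of mark between -0.0015 and 0.0015 m and distance between dial_hand_tip and drag_hand_tip below 0.01 m), for 1 s.
At the end, for the whole second after the job is handed in: The spring unit stands upright and at rest on the floor of the green tray if the blue hand stands above 12.5 N, of the red tray if below (within 0.4 N of the limit either will do), within 45 mm of the tray's centre; the tester's plate is unloaded (((value of joint drag_hand above 2.84 rad and horizontal distance between spring and green_tray below 0.045 m and height (world z) of spring below 0.008 m) or (value of joint drag_hand below 3.04 rad and horizontal distance between spring and red_tray below 0.045 m and height (world z) of spring below 0.008 m)) and angle between spring's own z axis and vertical below 0.15 rad and linear speed of spring below 0.02 m/s and value of joint plate below 0.001 m); the robot touches nothing.
It fails at once if the cap is pressed more than 4.5 mm past the middle of the red band (z of rim in the frame of mark below -0.0045 m and horizontal distance between rim and mark below 0.038 m).
It fails at once if the plate is driven past the end of the scale (20 N) (value of joint plate above 0.0206 m).
It fails at once if the fingers lean on the tester or its plate with more than 8 N (contact force between the fingers and tester above 8 N).
It fails at once if the vial, the beaker or the dropper bottle is moved more than 25 mm (distance of any of vial, beaker, reagent_bottle from where it was at the start of the episode above 0.025 m).
It also fails if it takes over 45 s, if anything falls off the work surface, if the arm or the gripper's body presses on something with over 40 N, if the wrist force passes 120 N, or if a joint passes its speed limit or range.

## Robot

A 7-joint arm with a two-finger parallel gripper is mounted at the origin on a cart in front of the work surface, level with it; the furniture and walls round the work are solid. World frame = base frame: x ahead of the robot, y to its left, z up, the work surface at z = 0. Lengths are in m, angles in rad, forces in N, time in s.
With the tool pointing down it reaches from about 0.425 to 0.925 m from the base axis. Payload 6.8 kg.
Tool frame: the origin (TCP) lies on the centre line of the jaws, within the pads' length; the fingertips stand 17 mm ahead of it and the grasp point (between the pads) lies 2 mm behind it; z points along the fingers, x is the direction in which the jaws open and shut, and the axes are right-handed (so a half turn about z gives the same grasp; the last joint's range is limited). The gripper opens to 85 mm and grips with 20 to 120 N. Pads are 22 mm wide; open, the fingers measure 114 mm over their backs; the gripper's body (76 mm by 85 mm) begins 54 mm behind the grasp point. The pads swing forward as they close: fully open they stand 13 mm farther back than shut.
Start: joints at [1.083, 0.477, 0.022, 1.555, -0.011, 1.109, -0.083], TCP at [0.25, -0.627, 0.248] pointing down, gripper open.
Joint ranges: [-2.96, 2.96], [-0.34, 2.1], [-1.41, 1.46], [0.24, 2.44], [-1.37, 4.51], [0.17, 1.92], [-2.96, 2.96]. Speed limits (rad/s): [2.39, 2.39, 3.14, 3.14, 3.14, 3.14, 3.14].

## Interface

Orientations are given as a rotation vector (axis times angle).
In Python, from bench import r gives the robot as it stands.
- The arm moves only by the tool arm_command, never from a script. Its argument "increments" is a list of rows, each a list of 3 entries, a list of its own where there are three numbers: the shift along the world's x, y, z in m, then the turn, a rotation vector about the world's x, y, z in rad, then the opening in per cent of the stroke, from 0 (shut) to 100 (fully open). A call has 1 to 10 rows; each row is the pose to reach, as a shift and turn from the pose commanded when the call began; what a row does not reach only later rows make up. A row lasts 1/10 s, in which the tool goes at most 50 mm and 8.59 degrees, less where a joint would pass 70% of its speed; a pose out of reach is approached as far as the arm can. A call with a gripper value outside its range is refused whole. The fingers move at their own pace and stop on an object; "newtons" is the grip in N (left out, the last holds). Time passes only in rows, so rows that repeat a pose let the fingers close. It gives the time, the measured TCP pose, the force and the opening at its end, in the units of the state.
- r.get_obs(): the state, without advancing time (a new reading comes with each control period).
- r.grab_frame(name): name is "scene" or "top"; returns the picture (480x640x3 uint8, blue, green, red); there is no depth.
- r.camera_model(name): a dict with "camera_matrix" (3x3 intrinsics, pixels), "camera_from_world" (4x4, takes a point from world to camera coordinates). Camera axes: x right, y down, z forward; pixel columns grow to the right and rows downward; lengths in m; the calibration is good to about 2 mm. A picture is of the moment at which its call begins. camera_model takes no time and is no camera call.
- r.hand_in(): hands the job in, once; it reports no verdict.
The state is a dict: "clock": time; "joints": joint angles; "qvel": joint speeds; "tau": joint torques, N m; "tcp_pos": TCP position; "orientation": TCP orientation; "contact_force": force on the tool from outside, world axes, zero at the start; "moment": the same for the moment, N m; "grip_width": finger opening in m.
Only numpy, scipy, OpenCV 4.12 (cv2) and the standard library are available. Lean on these libraries where they do the work, as an engineer would, in place of code of your own. Each camera call takes 0.05 s, during which the arm holds its last target. There are 200 camera calls.

## Working session

There is one attempt and no reset: what is moved stays moved. The work goes in short steps, Python scripts to look and compute and a tool call to move; the robot and the scene stay as the last step left them, time stands still between calls to the robot, and variables do not carry over. Pictures are saved under pics/ and viewed, about 8 in all and at most 12, crops included, and the job is handed in when it is done.

Besides the shell and the picture viewer there is one more tool, called after "Emit:" by a JSON object that holds its "fn" and its "kwargs", one argument or row to a line. arm_command: Moves the arm, as the interface text tells. Its arguments: {"type":"object","properties":{"increments":{"type":"array","items":{"type":"array"}},"newtons":{"type":"number"}},"required":["increments"]}

```bash
mkdir -p pics; ls
python3 - <<'E'
from bench import r
import cv2,numpy as np
np.set_printoptions(precision=4,suppress=True)
o=r.get_obs();print(o)
for n in("scene","top"):
    f=r.grab_frame(n);cv2.imwrite(f"pics/{n}0.png",f);m=r.camera_model(n);print(n,m)
E
```

```text
pics
{'clock': 0.0, 'joints': array([ 1.0829,  0.4778,  0.0223,  1.5565, -0.0115,  1.1093, -0.0831]), 'qvel': array([-0.0017,  0.0001,  0.0005, -0.0002, -0.0011,  0.0009, -0.0018]), 'tau': array([ -0.0006, -59.6447,   1.6079, -28.1202,   0.0124,   0.0091,
         0.    ]), 'tcp_pos': array([ 0.25  , -0.6263,  0.2473]), 'orientation': array([-2.6001,  1.7616,  0.0026]), 'contact_force': array([ 0.3107,  0.3776, -0.1453]), 'moment': array([-0.0782,  0.0244,  0.0093]), 'grip_width': 0.08533404853941844}
scene {'camera_matrix': array([[553.2118,   0.    , 316.8588],
       [  0.    , 553.2118, 246.3658],
       [  0.    ,   0.    ,   1.    ]]), 'camera_from_world': array([[-0.8856, -0.464 , -0.0219,  0.4192],
       [-0.1917,  0.408 , -0.8926,  0.3035],
       [ 0.4231, -0.7863, -0.4503,  1.1639],
       [ 0.    ,  0.    ,  0.    ,  1.    ]])}
top {'camera_matrix': array([[503.8961,   0.    , 318.1167],
       [  0.    , 503.8961, 249.9168],
       [  0.    ,   0.    ,   1.    ]]), 'camera_from_world': array([[-0.0069, -0.9999,  0.0116, -0.2518],
       [-0.9964,  0.0059, -0.0848,  0.6172],
       [ 0.0847, -0.0121, -0.9963,  1.6187],
       [ 0.    ,  0.    ,  0.    ,  1.    ]])}
```

View pics/scene0.png

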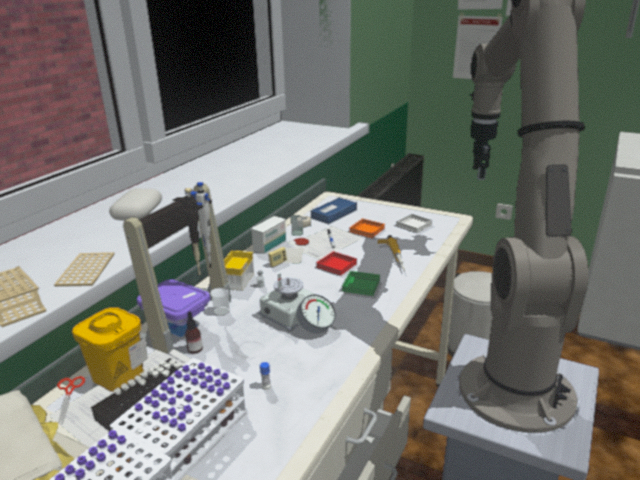

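View pics/top0.png

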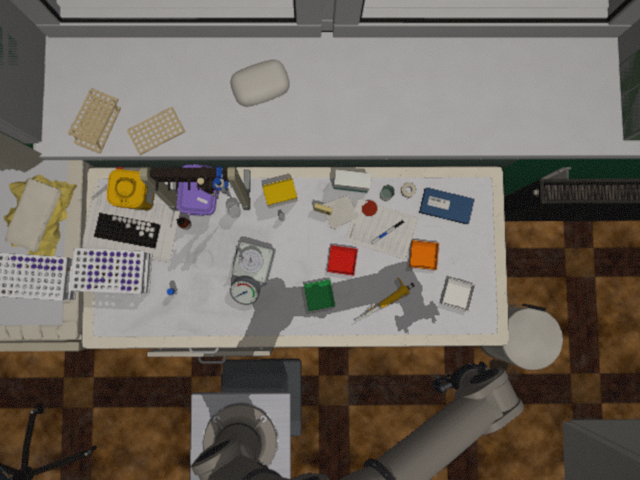

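The scene picture shows the tester at (295,300), dial at (318,312), the red tray at (337,263), green tray at (362,283), and an orange and a white tray farther off. The blue-capped spring candidate is at (265,374) in scene and (171,291) in top. Possible confusions are the blue part at the stand (200,190) and the grey-capped vial at (260,279). I'll check these in one close crop.

Run:
```python
import cv2,numpy as np
s=cv2.imread('pics/scene0.png');t=cv2.imread('pics/top0.png')
C=lambda im,x,y,w,h,W,H:cv2.resize(im[y:y+h,x:x+w],(W,H),interpolation=cv2.INTER_CUBIC)
a=C(s,240,265,100,75,400,300);b=C(s,240,345,50,50,400,300*0+400)[:300]
b=C(s,245,355,40,40,300,300)
c=C(t,225,230,53,80,200,300);d=C(t,156,276,30,30,300,300)
e=C(t,220,230,130,90,433,300)
out=np.zeros((600,800,3),np.uint8)
out[:300,:400]=a;out[:300,400:700]=b;out[300:,:433]=e;out[300:,440:740]=d
cv2.imwrite('pics/crop0.png',out)
```

```text
(no output)
```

View pics/crop0.png

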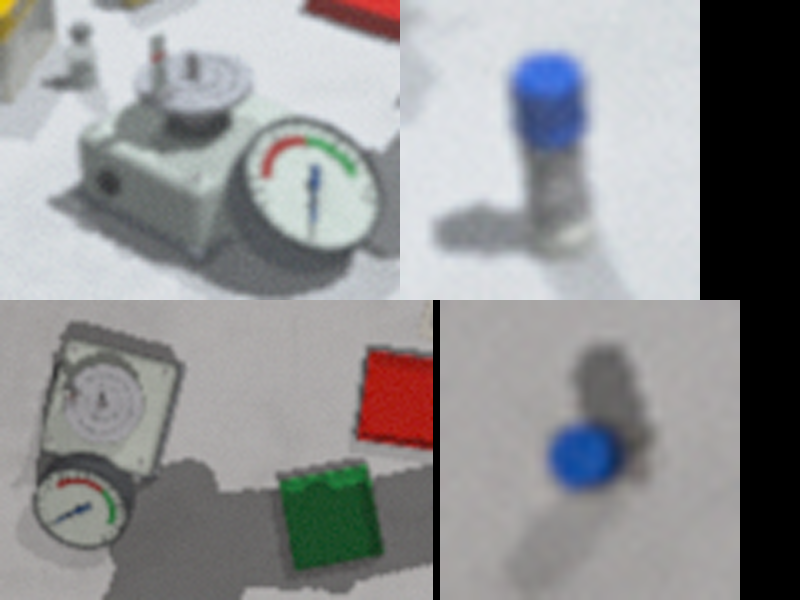

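The crop confirms the blue-capped, white-footed spring unit at scene (264.7,365) and top (170.5,291.5). The pin is at scene (288.5,281) and top about (251,260), and the band post is at scene (279,280). Next I'll triangulate these.

```bash
cat > h.py <<'E'
import cv2,numpy as np
from scipy.optimize import least_squares,minimize
from bench import r
np.set_printoptions(precision=4,suppress=True)
M={n:r.camera_model(n) for n in("scene","top")}
def proj(n,X):
    m=M[n];X=np.atleast_2d(X);c=X@m["camera_from_world"][:3,:3].T+m["camera_from_world"][:3,3]
    p=c@m["camera_matrix"].T;return p[:,:2]/p[:,2:]
def tri(ps,pt):
    f=lambda X:np.r_[proj("scene",X)[0]-ps,proj("top",X)[0]-pt]
    s=least_squares(f,[.6,0,.05]);return s.x,s.fun
def onplane(n,p,z):
    return least_squares(lambda q:proj(n,[q[0],q[1],z])[0]-p,[.6,0]).x
def blob(im,kind,roi):
    x,y,w,h=roi;c=im[y:y+h,x:x+w].astype(float);B,G,R=c[...,0],c[...,1],c[...,2]
    e={'b':B-np.maximum(R,G),'r':R-np.maximum(B,G),'g':G-np.maximum(B,R)}[kind]
    k=(e>25).astype(np.uint8);n,l,st,ce=cv2.connectedComponentsWithStats(k)
    i=1+np.argmax(st[1:,4]);wt=np.where(cv2.dilate((l==i).astype(np.uint8),np.ones((3,3)))>0,np.clip(e,0,80),0)
    ys,xs=np.mgrid[:h,:w];return np.array([x+(wt*xs).sum()/wt.sum(),y+(wt*ys).sum()/wt.sum()]),st[i]
def circ(c,R=.0375):
    a=np.linspace(0,2*np.pi,120,endpoint=False);return np.c_[c[0]+R*np.cos(a),c[1]+R*np.sin(a),np.full(120,c[2])]
def samp(im,p):
    g=cv2.GaussianBlur(cv2.cvtColor(im,cv2.COLOR_BGR2GRAY),(0,0),.7).astype(np.float32)
    return cv2.remap(g,p[:,0].astype(np.float32)[None],p[:,1].astype(np.float32)[None],cv2.INTER_LINEAR)[0]
def platescore(im,n,c):
    d=samp(im,proj(n,circ(c,.036)))-samp(im,proj(n,circ(c,.0395)))
    return np.clip(d,-10,25).mean()
E
python3 - <<'E'
from h import *
s=cv2.imread('pics/scene0.png');t=cv2.imread('pics/top0.png')
ps,a=blob(s,'b',(250,355,30,40));pt,b=blob(t,'b',(160,280,25,25));print('cap',ps,a,pt,b,*tri(ps,pt))
for k,rs,rt in(('g',(335,268,55,30),(300,275,40,40)),('r',(310,250,50,25),(322,240,40,40))):
    p,a=blob(s,k,rs);q,b=blob(t,k,rt);print(k,p,q,*tri(p,q))
pin=onplane('scene',[288.5,281.5],.1015);print('pin scene',pin,'band',onplane('scene',[279.2,280],.122),'pin top',onplane('top',[250.6,260],.1015))
print('pin tri',*tri([288.5,281.5],[250.6,260]))
g=np.arange(-.015,.0151,.001)
for n,im in(('scene',s),('top',t)):
    for z in(.088,.092,.096):
        best=max((platescore(im,n,(pin[0]+x,pin[1]+y,z)),pin[0]+x,pin[1]+y) for x in g for y in g);print(n,z,np.array(best))
best=max((platescore(s,'scene',(pin[0]+x,pin[1]+y,z))+platescore(t,'top',(pin[0]+x,pin[1]+y,z)),pin[0]+x,pin[1]+y,z) for x in g for y in g for z in np.arange(.08,.105,.002));print('both',np.array(best))
from scipy.spatial.transform import Rotation as R
print(R.from_rotvec(r.get_obs()['orientation']).as_matrix())
print([ (k,v) for k,v in zip(['vial','beaker','bottle'],[onplane('scene',p,.03) for p in([260.5,281],[220,300],[194,335])])])
E
```

```text
cap [264.5135 367.3002] [  9   7  11  13 117] [169.8475 291.172 ] [ 7  8  7  7 41] [0.4837 0.2185 0.0482] [-0.1696 -0.016   0.1244  0.2238]
g [359.3916 282.4968] [318.7481 293.9184] [ 0.4723 -0.2571  0.0067] [-0.0045 -0.      0.0021  0.0048]
r [336.3842 262.5458] [342.0249 259.828 ] [ 0.5832 -0.3352  0.0068] [-0.2592 -0.0079  0.1217  0.2562]
pin scene [ 0.5708 -0.0373] band [ 0.5766 -0.0038] pin top [ 0.5791 -0.0447]
pin tri [ 0.5774 -0.0451  0.0958] [-0.5938 -0.0468  0.3468  0.6474]
scene 0.088 [ 4.3321  0.5568 -0.0453]
scene 0.092 [ 4.0704  0.5558 -0.0433]
scene 0.096 [ 3.6524  0.5558 -0.0453]
top 0.088 [ 8.1169  0.5678 -0.0293]
top 0.092 [ 8.1297  0.5678 -0.0303]
top 0.096 [ 8.1209  0.5678 -0.0303]
both [ 9.1727  0.5618 -0.0523  0.082 ]
[[ 0.3708 -0.9287 -0.0007]
 [-0.9287 -0.3708  0.0015]
 [-0.0016  0.0001 -1.    ]]
[('vial', array([ 0.7071, -0.1102])), ('beaker', array([0.7497, 0.0193])), ('bottle', array([0.7119, 0.173 ]))]
```

Emit:
{"fn": "arm_command", "kwargs": {
  "increments": [
    [[0.25,0.33,0],[0,0,1.01],60],
    [[0.25,0.33,0],[0,0,1.01],60],
    [[0.25,0.33,0],[0,0,1.01],60],
    [[0.25,0.33,0],[0,0,1.01],60],
    [[0.25,0.33,0],[0,0,1.01],60],
    [[0.25,0.33,0],[0,0,1.01],60],
    [[0.25,0.33,0],[0,0,1.01],60],
    [[0.25,0.33,0],[0,0,1.01],60],
    [[0.25,0.33,0],[0,0,1.01],60],
    [[0.25,0.33,0],[0,0,1.01],60]
  ],
  "newtons": 80
}}

```text
clock: 1.1
tcp_pos: [0.5019, -0.2938, 0.2481]
orientation: [-3.128, 0.275, -0.0]
contact_force: [-0.3, -0.9, 0.1]
grip_width: 0.0514
```

Emit:
{"fn": "arm_command", "kwargs": {
  "increments": [
    [[-0.016,0.515,0],[0,0,0],60],
    [[-0.016,0.515,0],[0,0,0],60],
    [[-0.016,0.515,0],[0,0,0],60],
    [[-0.016,0.515,0],[0,0,0],60],
    [[-0.016,0.515,0],[0,0,0],60],
    [[-0.016,0.515,0],[0,0,0],60],
    [[-0.016,0.515,0],[0,0,0],60],
    [[-0.016,0.515,0],[0,0,0],60],
    [[-0.016,0.515,-0.05],[0,0,0],60],
    [[-0.016,0.515,-0.1],[0,0,0],60]
  ]
}}

```text
clock: 2.1
tcp_pos: [0.4877, 0.1832, 0.1924]
orientation: [-3.126, 0.286, -0.01]
contact_force: [1.3, -0.1, 0.2]
grip_width: 0.051
```

Emit:
{"fn": "arm_command", "kwargs": {
  "increments": [
    [[0,0,-0.03],[0,0,0],60],
    [[0,0,-0.03],[0,0,0],60],
    [[0,0,-0.03],[0,0,0],60],
    [[0,0,-0.03],[0,0,0],60]
  ]
}}

```text
clock: 2.5
tcp_pos: [0.4869, 0.18, 0.1621]
orientation: [-3.128, 0.289, -0.004]
contact_force: [0.1, 0.2, -0.1]
grip_width: 0.0511
```

Run:
```python
from h import *
o=r.get_obs();print(o['tcp_pos'],o['orientation'],o['clock'])
s=r.grab_frame('scene');t=r.grab_frame('top')
C=lambda im,x,y,w,h,W,H:cv2.resize(im[y:y+h,x:x+w],(W,H),interpolation=cv2.INTER_CUBIC)
out=np.hstack([C(s,225,320,80,80,400,400),C(t,145,260,60,60,400,400)]);cv2.imwrite('pics/c1.png',out)
ps,a=blob(s,'b',(250,355,30,40));print('cap',ps,a)
print('tcp proj',proj('scene',o['tcp_pos']),proj('scene',o['tcp_pos']+[0,0,-.017]),proj('top',o['tcp_pos']))
# tester clear view
cv2.imwrite('pics/s1.png',s);cv2.imwrite('pics/t1.png',t)
```

```text
[0.4869 0.18   0.1621] [-3.1281  0.2888 -0.0037] 2.5
cap [264.7358 367.0538] [ 10   6  11  14 126]
tcp proj [[269.4352 312.8533]] [[269.9245 319.6336]] [[172.1911 290.1174]]
```

View pics/c1.png

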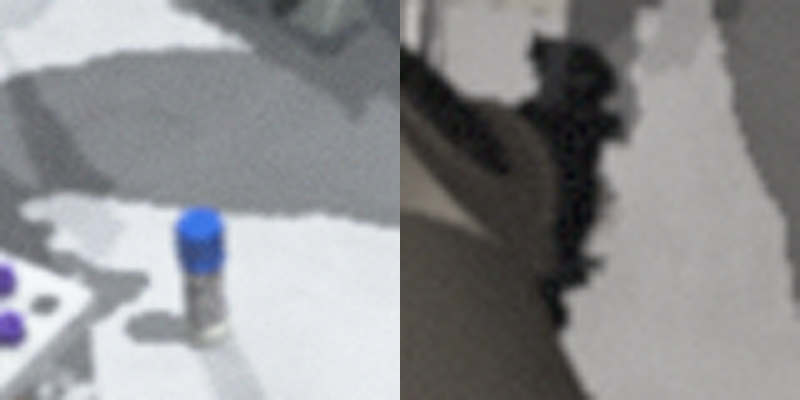

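Emit:
{"fn": "arm_command", "kwargs": {
  "increments": [
    [[-0.003,0.0385,0],[0,0,0],60],
    [[-0.003,0.0385,0],[0,0,0],60],
    [[-0.003,0.0385,-0.04],[0,0,0],60],
    [[-0.003,0.0385,-0.08],[0,0,0],60],
    [[-0.003,0.0385,-0.1],[0,0,0],60],
    [[-0.003,0.0385,-0.11],[0,0,0],60],
    [[-0.003,0.0385,-0.11],[0,0,0],60],
    [[-0.003,0.0385,-0.11],[0,0,0],60]
  ]
}}

```text
clock: 3.4
tcp_pos: [0.4834, 0.2204, 0.0519]
orientation: [-3.128, 0.284, -0.003]
contact_force: [-0.3, 0.1, 0.3]
grip_width: 0.0511
```

Run:
```python
from h import *
s=r.grab_frame('scene')
C=lambda im,x,y,w,h,W,H:cv2.resize(im[y:y+h,x:x+w],(W,H),interpolation=cv2.INTER_CUBIC)
cv2.imwrite('pics/c2.png',C(s,225,310,90,90,540,540))
o=r.get_obs();print(o['tcp_pos'],o['orientation'])
```

```text
[0.4835 0.2205 0.0521] [-3.1274  0.2843 -0.0037]
```

View pics/c2.png

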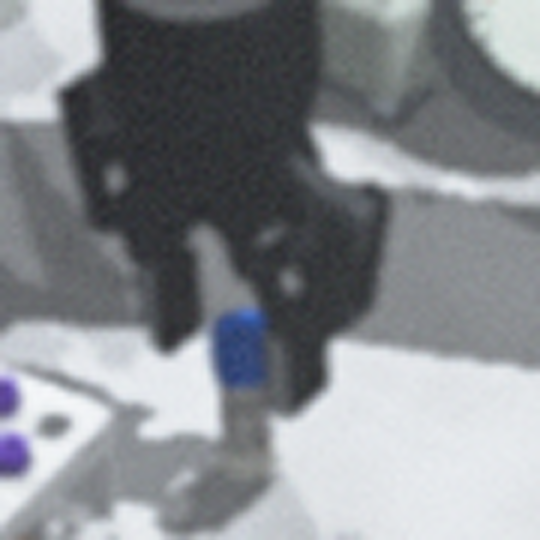

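The picture shows the jaws straddling the blue cap at crop (240,348). Closing.

Emit:
{"fn": "arm_command", "kwargs": {
  "increments": [
    [[0,0,0],[0,0,0],20],
    [[0,0,0],[0,0,0],15],
    [[0,0,0],[0,0,0],10],
    [[0,0,0],[0,0,0],10],
    [[0,0,0],[0,0,0],10],
    [[0,0,0],[0,0,0],10],
    [[0,0,0],[0,0,0],10],
    [[0,0,0],[0,0,0],10]
  ],
  "newtons": 80
}}

```text
clock: 4.25
tcp_pos: [0.4829, 0.2204, 0.0515]
orientation: [-3.128, 0.284, -0.002]
contact_force: [-1.3, -0.0, 6.9]
grip_width: 0.0187
```

Emit:
{"fn": "arm_command", "kwargs": {
  "increments": [
    [[0,0,0.05],[0,0,0],10],
    [[0,0,0.1],[0,0,0],10],
    [[0,0,0.15],[0,0,0],10],
    [[0,0,0.15],[0,0,0],10]
  ]
}}

```text
clock: 4.65
tcp_pos: [0.4857, 0.2224, 0.2075]
orientation: [-3.123, 0.283, -0.016]
contact_force: [0.9, 0.6, -1.0]
grip_width: 0.0188
```

Run:
```python
from h import *
s=r.grab_frame('scene')
C=lambda im,x,y,w,h,W,H:cv2.resize(im[y:y+h,x:x+w],(W,H),interpolation=cv2.INTER_CUBIC)
o=r.get_obs();print(o['tcp_pos'],o['orientation'],o['grip_width'],proj('scene',o['tcp_pos']))
a=C(s,215,250,100,100,400,400)
b=C(cv2.imread('pics/s1.png'),265,265,60,60,400,400)
cv2.imwrite('pics/c3.png',np.hstack([a,b]))
```

```text
[0.4843 0.2211 0.2042] [-3.1255  0.2842 -0.0103] 0.018499580046439396 [[258.347  305.8109]]
```

View pics/c3.png

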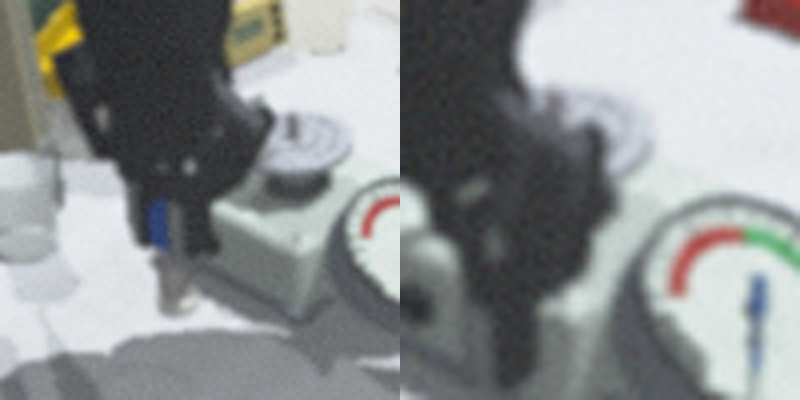

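Run:
```python
from h import *
s=r.grab_frame('scene');t=r.grab_frame('top');o=r.get_obs();p=o['tcp_pos'];print(p,o['orientation'])
from scipy.spatial.transform import Rotation as R
Rm=R.from_rotvec(o['orientation']).as_matrix();print(Rm)
for h in(0,.0115,.0435,.0515): print(h,proj('scene',p+Rm[:,2]*h),proj('scene',p+Rm[:,2]*h-[0,.006,0]))
C=lambda im,x,y,w,h,W,H:cv2.resize(im[y:y+h,x:x+w],(W,H),interpolation=cv2.INTER_CUBIC)
cv2.imwrite('pics/c4.png',np.hstack([C(s,240,290,40,50,480,600)]));cv2.imwrite('pics/s2.png',s)
```

```text
[0.482  0.2194 0.2003] [ 3.1279 -0.2843 -0.0002]
[[ 0.9836 -0.1803 -0.0002]
 [-0.1803 -0.9836 -0.0008]
 [-0.0001  0.0008 -1.    ]]
0 [[259.8823 307.3335]] [[261.5121 305.8542]]
0.0115 [[260.2769 312.1617]] [[261.8975 310.6687]]
0.0435 [[261.3558 325.3622]] [[262.9511 323.8332]]
0.0515 [[261.6212 328.6096]] [[263.2104 327.072 ]]
```

View pics/c4.png

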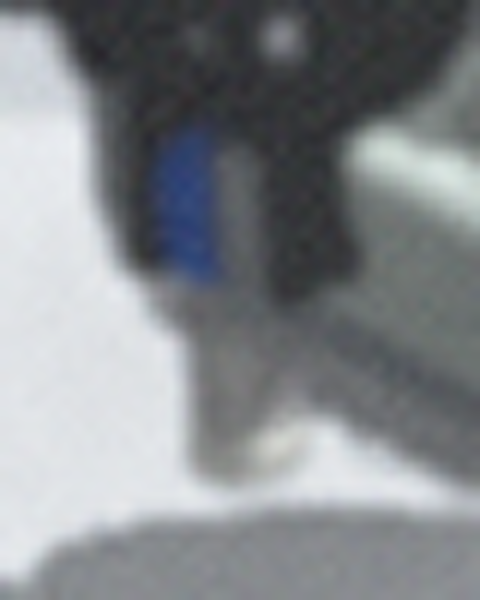

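The foot sits at crop (245,440), within about 2 mm of the expected axis, and the unit hangs vertical. Now a precise measurement of the plate and pin.

Run:
```python
from h import *
s=cv2.imread('pics/scene0.png');t=cv2.imread('pics/top0.png')
C=lambda im,x,y,w,h,k:cv2.resize(im[y:y+h,x:x+w],(w*k,h*k),interpolation=cv2.INTER_CUBIC)
a=C(s,270,268,40,40,10);b=C(t,232,242,40,40,10)
for im,ox,oy in((a,270,268),(b,232,242)):
    for k in range(0,40,10):
        cv2.putText(im,str(ox+k),(k*10,398),0,.4,(0,0,255),1);cv2.putText(im,str(oy+k),(0,k*10+5),0,.4,(0,0,255),1)
        cv2.line(im,(k*10+5,0),(k*10+5,6),(0,0,255),1)
cv2.imwrite('pics/c5.png',cv2.convertScaleAbs(np.hstack([a,b]),alpha=1.6,beta=-110))
```

```text
(no output)
```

View pics/c5.png

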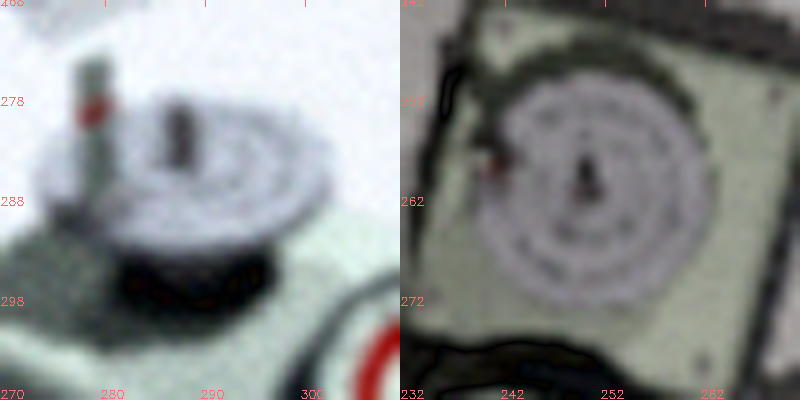

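Run:
```python
from h import *
print(*tri([287.8,284.5],[250.9,260.4]))
print('scene z.092',onplane('scene',[287.8,284.5],.092),'top',onplane('top',[250.9,260.4],.092))
print('pin mid',onplane('scene',[287.6,280.95],.1015),'band',onplane('scene',[278.85,278.75],.122))
print('top-tip',onplane('top',[250.3,257.3],.110))
# sensitivities weighted: known z, solve x,y from both
f=lambda q:np.r_[proj('scene',[*q,.092])[0]-[287.8,284.5],proj('top',[*q,.092])[0]-[250.9,260.4]]
print(least_squares(f,[.57,-.04]))
# same for cap with known z=.05
f=lambda q:np.r_[proj('scene',[*q,.05])[0]-[264.6,367.2],proj('top',[*q,.05])[0]-[169.85,291.17]]
u=least_squares(f,[.57,-.04]);print(u.x,u.fun)
print('cap sc',onplane('scene',[264.6,367.2],.05),'top',onplane('top',[169.85,291.17],.05))
```

```text
[ 0.5782 -0.0442  0.0872] [-0.1697 -0.0134  0.0994  0.1856]
scene z.092 [ 0.5735 -0.0374] top [ 0.5784 -0.0444]
pin mid [ 0.5743 -0.0387] band [ 0.5806 -0.0087]
top-tip [ 0.5869 -0.0447]
     message: `ftol` termination condition is satisfied.
     success: True
      status: 2
         fun: [-1.496e-01 -1.237e+00 -6.064e-01  4.939e-01]
           x: [ 5.769e-01 -4.255e-02]
        cost: 1.08156090800563
         jac: [[-3.411e+02 -1.998e+02]
               [-8.690e+01  1.819e+02]
               [ 1.436e+00 -3.201e+02]
               [-3.191e+02  1.971e+00]]
        grad: [-7.156e-06  9.021e-06]
  optimality: 9.02061458418757e-06
 active_mask: [ 0.000e+00  0.000e+00]
        nfev: 4
        njev: 4
[0.4831 0.2189] [-0.1932 -0.3924 -0.1819  0.4083]
cap sc [0.4821 0.2198] top [0.4844 0.2184]
```

Emit:
{"fn": "arm_command", "kwargs": {
  "increments": [
    [[0.012,-0.035,0],[0,0,0],10],
    [[0.025,-0.07,0],[0,0,0],10],
    [[0.038,-0.105,0],[0,0,0],10],
    [[0.051,-0.14,0],[0,0,0],10],
    [[0.064,-0.175,0],[0,0,0],10],
    [[0.077,-0.21,0],[0,0,0],10],
    [[0.087,-0.238,0],[0,0,0],10],
    [[0.094,-0.255,0],[0,0,0],10],
    [[0.095,-0.261,-0.01],[0,0,0],10],
    [[0.095,-0.261,-0.01],[0,0,0],10]
  ]
}}

```text
clock: 5.8
tcp_pos: [0.5753, -0.0417, 0.1873]
orientation: [3.128, -0.286, -0.009]
contact_force: [-0.5, 0.1, -0.7]
grip_width: 0.0188
```

Emit:
{"fn": "arm_command", "kwargs": {
  "increments": [
    [[0,0,0],[0,0,0],10],
    [[0,0,0],[0,0,0],10],
    [[0,0,0],[0,0,0],10]
  ]
}}

```text
clock: 6.1
tcp_pos: [0.5773, -0.0397, 0.1908]
orientation: [-3.129, 0.281, -0.0]
contact_force: [-0.1, 0.3, -0.3]
grip_width: 0.0188
```

Run:
```python
from h import *
s=r.grab_frame('scene');t=r.grab_frame('top');o=r.get_obs();p=o['tcp_pos'];print(p,o['orientation'],o['contact_force'],o['grip_width'])
cv2.imwrite('pics/s3.png',s);cv2.imwrite('pics/t3.png',t)
for h in(.0435,.0515): print(h,proj('scene',p-[0,0,h]))
C=lambda im,x,y,w,h,k:cv2.resize(im[y:y+h,x:x+w],(w*k,h*k),interpolation=cv2.INTER_CUBIC)
a=C(s,262,225,50,75,8);b=C(t,225,225,50,75,8)
for im,ox,oy in((a,262,225),):
    for k in range(0,75,5):
        cv2.putText(im,str(oy+k),(0,k*8+8),0,.35,(0,0,255),1);cv2.line(im,(k*8+4,0),(k*8+4,8),(0,0,255),1)
cv2.imwrite('pics/c6.png',np.hstack([a,b]))
```

```text
[ 0.5774 -0.0403  0.1909] [-3.1288  0.2821 -0.0007] [ 0.2084 -0.1911 -0.6049] 0.01877669721283483
0.0435 [[285.9852 264.3994]]
0.0515 [[286.1364 267.2209]]
```

View pics/c6.png

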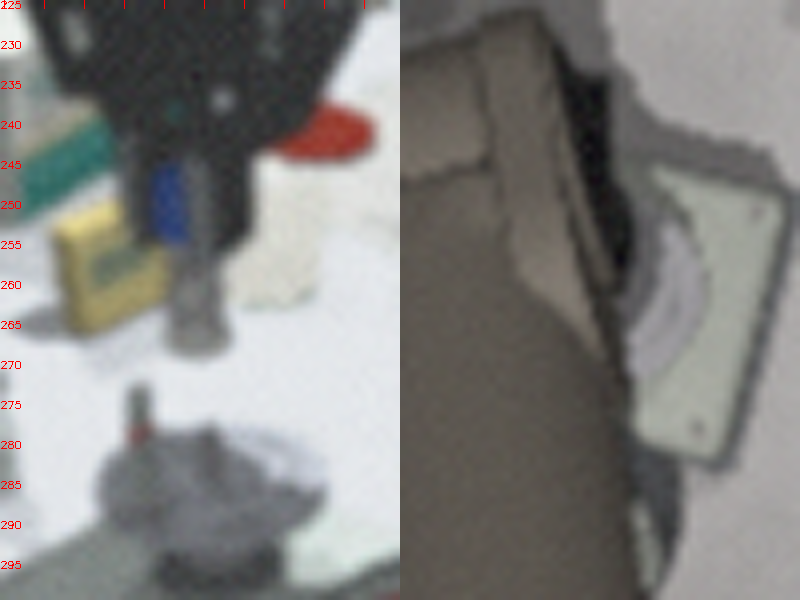

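Scene view: foot centre at column 286.2, row 266.7, and pin at column 287.9, base row about 284.2. Combined with the top view the correction is about (-2,+1) mm, so I'll go down to just above the pin tip.

Emit:
{"fn": "arm_command", "kwargs": {
  "increments": [
    [[-0.002,0.001,-0.005],[0,0,0],10],
    [[-0.002,0.001,-0.012],[0,0,0],10],
    [[-0.002,0.001,-0.019],[0,0,0],10],
    [[-0.002,0.001,-0.024],[0,0,0],10],
    [[-0.002,0.001,-0.024],[0,0,0],10],
    [[-0.002,0.001,-0.024],[0,0,0],10],
    [[-0.002,0.001,-0.024],[0,0,0],10]
  ]
}}

```text
clock: 6.9
tcp_pos: [0.5756, -0.04, 0.1668]
orientation: [-3.129, 0.284, -0.001]
contact_force: [0.3, 0.2, -0.5]
grip_width: 0.0185
```

Run:
```python
from h import *
s=np.mean([r.grab_frame('scene').astype(float) for _ in range(4)],0).astype(np.uint8);o=r.get_obs();p=o['tcp_pos'];print(p,o['orientation'],o['contact_force'],o['moment'])
cv2.imwrite('pics/s4.png',s)
for z in(.1,.092,p[2]-.0515): print(z,proj('scene',[p[0],p[1],z]))
C=lambda im,x,y,w,h,k:cv2.resize(im[y:y+h,x:x+w],(w*k,h*k),interpolation=cv2.INTER_CUBIC)
a=C(s,265,240,50,55,10)
for k in range(0,55,5):
    cv2.putText(a,str(240+k),(0,k*10+9),0,.35,(0,0,255),1);cv2.line(a,(k*10+5,0),(k*10+5,8),(0,0,255),1)
cv2.imwrite('pics/c7.png',a)
```

```text
[ 0.5755 -0.0401  0.1669] [ 3.1287 -0.284   0.0007] [-0.311   0.6791 -0.3913] [ 0.0022  0.0036 -0.0233]
0.1 [[287.471  281.0952]]
0.092 [[287.6162 283.8324]]
0.11535267148915246 [[287.1904 275.8023]]
```

View pics/c7.png

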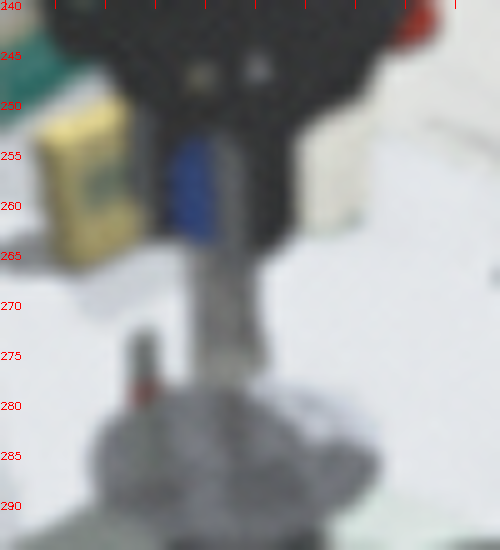

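The foot centre (287.3) and the pin (287.7) are now almost aligned in column. Descending gently and watching the force.

Emit:
{"fn": "arm_command", "kwargs": {
  "increments": [
    [[0,0.0005,-0.001],[0,0,0],10],
    [[0,0.0005,-0.002],[0,0,0],10],
    [[0,0.0005,-0.003],[0,0,0],10],
    [[0,0.0005,-0.004],[0,0,0],10],
    [[0,0.0005,-0.005],[0,0,0],10],
    [[0,0.0005,-0.006],[0,0,0],10],
    [[0,0.0005,-0.007],[0,0,0],10],
    [[0,0.0005,-0.007],[0,0,0],10]
  ]
}}

```text
clock: 7.9
tcp_pos: [0.5753, -0.0395, 0.1594]
orientation: [3.129, -0.284, -0.0]
contact_force: [-0.3, 0.7, -0.2]
grip_width: 0.0186
```

Emit:
{"fn": "arm_command", "kwargs": {
  "increments": [
    [[0,0,-0.001],[0,0,0],10],
    [[0,0,-0.002],[0,0,0],10],
    [[0,0,-0.003],[0,0,0],10],
    [[0,0,-0.004],[0,0,0],10],
    [[0,0,-0.005],[0,0,0],10],
    [[0,0,-0.005],[0,0,0],10],
    [[0,0,-0.005],[0,0,0],10]
  ]
}}

```text
clock: 8.6
tcp_pos: [0.5755, -0.0396, 0.1546]
orientation: [3.129, -0.284, 0.0]
contact_force: [-0.3, -0.8, -0.1]
grip_width: 0.0189
```

Emit:
{"fn": "arm_command", "kwargs": {
  "increments": [
    [[0,0,-0.001],[0,0,0],10],
    [[0,0,-0.002],[0,0,0],10],
    [[0,0,-0.003],[0,0,0],10],
    [[0,0,-0.004],[0,0,0],10],
    [[0,0,-0.005],[0,0,0],10],
    [[0,0,-0.006],[0,0,0],10],
    [[0,0,-0.007],[0,0,0],10],
    [[0,0,-0.008],[0,0,0],10],
    [[0,0,-0.008],[0,0,0],10],
    [[0,0,-0.008],[0,0,0],10]
  ]
}}

```text
clock: 9.6
tcp_pos: [0.5754, -0.0395, 0.1466]
orientation: [-3.129, 0.284, 0.0]
contact_force: [1.3, -0.9, 0.1]
grip_width: 0.0191
```

Run:
```python
from h import *
s=np.mean([r.grab_frame('scene').astype(float) for _ in range(4)],0).astype(np.uint8);o=r.get_obs();p=o['tcp_pos'];print(p,o['contact_force'],o['moment'])
cv2.imwrite('pics/s5.png',s)
C=lambda im,x,y,w,h,k:cv2.resize(im[y:y+h,x:x+w],(w*k,h*k),interpolation=cv2.INTER_CUBIC)
a=C(s,265,240,80,60,10)
for k in range(0,55,5):
    cv2.putText(a,str(240+k),(0,k*10+9),0,.35,(0,0,255),1);cv2.line(a,(k*10+5,0),(k*10+5,8),(0,0,255),1)
cv2.imwrite('pics/c8.png',a)
```

```text
[ 0.5754 -0.0395  0.1466] [ 0.403  -0.2056 -0.2253] [-0.0949 -0.0767  0.0464]
```

View pics/c8.png

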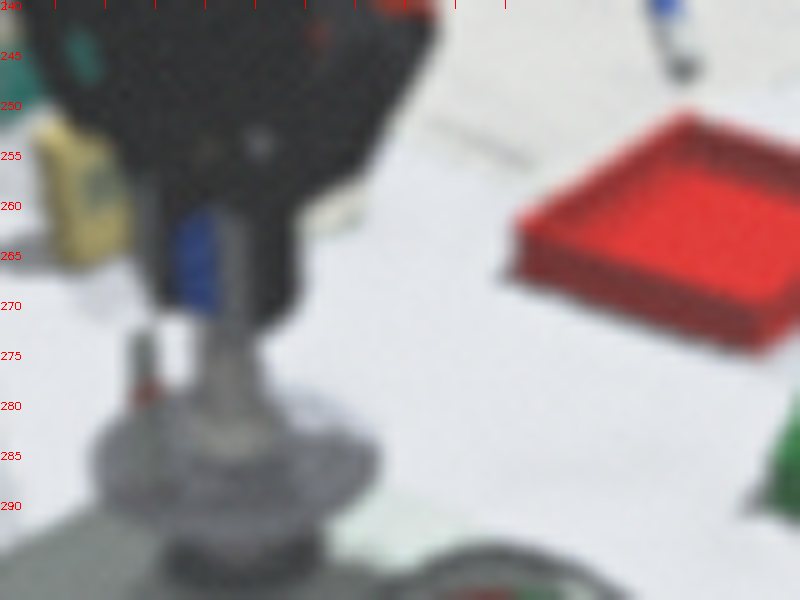

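The foot is centred on the plate, about 3 mm above it. Next is a light touch to find the contact.

Emit:
{"fn": "arm_command", "kwargs": {
  "increments": [
    [[0,0,-0.001],[0,0,0],10],
    [[0,0,-0.002],[0,0,0],10],
    [[0,0,-0.003],[0,0,0],10],
    [[0,0,-0.004],[0,0,0],10],
    [[0,0,-0.005],[0,0,0],10],
    [[0,0,-0.006],[0,0,0],10],
    [[0,0,-0.006],[0,0,0],10],
    [[0,0,-0.006],[0,0,0],10]
  ]
}}

```text
clock: 10.6
tcp_pos: [0.5754, -0.0395, 0.1407]
orientation: [-3.129, 0.284, -0.0]
contact_force: [-1.7, -0.9, 2.8]
grip_width: 0.0188
```

```bash
cat > m.py <<'E'
from h import *
import sys
n=int(sys.argv[1]);F=[];Z=[];S=[]
for _ in range(n):
    S.append(r.grab_frame('scene').astype(float));o=r.get_obs();F.append(o['contact_force']);Z.append(o['tcp_pos'])
print(o['clock'],'F',np.mean(F,0),np.std(F,0)/n**.5,'tcp',np.mean(Z,0),o['grip_width'])
cv2.imwrite(f"pics/m{sys.argv[2]}.png",np.mean(S,0).astype(np.uint8))
E
python3 m.py 8 1
```

```text
11.0 F [-0.8352 -0.3794  2.587 ] [0.1621 0.1906 0.1183] tcp [ 0.5754 -0.0395  0.1407] 0.018523267173945455
```

Contact behaves as expected (1 N/mm, z0 ≈ 0.1433). Pressing on in stages.

Emit:
{"fn": "arm_command", "kwargs": {
  "increments": [
    [[0,0,-0.001],[0,0,0],10],
    [[0,0,-0.002],[0,0,0],10],
    [[0,0,-0.003],[0,0,0],10],
    [[0,0,-0.004],[0,0,0],10],
    [[0,0,-0.005],[0,0,0],10],
    [[0,0,-0.006],[0,0,0],10],
    [[0,0,-0.006],[0,0,0],10],
    [[0,0,-0.006],[0,0,0],10]
  ]
}}

```text
clock: 11.8
tcp_pos: [0.5755, -0.0395, 0.135]
orientation: [3.129, -0.284, 0.0]
contact_force: [-2.1, -0.2, 7.2]
grip_width: 0.0191
```

```bash
python3 m.py 8 2
```

```text
12.2 F [-2.7038 -0.0384  7.0175] [0.1511 0.1459 0.1404] tcp [ 0.5755 -0.0394  0.135 ] 0.018982347796109193
```

Emit:
{"fn": "arm_command", "kwargs": {
  "increments": [
    [[0,0,-0.001],[0,0,0],10],
    [[0,0,-0.002],[0,0,0],10],
    [[0,0,-0.003],[0,0,0],10],
    [[0,0,-0.004],[0,0,0],10],
    [[0,0,-0.005],[0,0,0],10],
    [[0,0,-0.006],[0,0,0],10],
    [[0,0,-0.007],[0,0,0],10],
    [[0,0,-0.008],[0,0,0],10],
    [[0,0,-0.009],[0,0,0],10],
    [[0,0,-0.009],[0,0,0],10]
  ]
}}

```text
clock: 13.2
tcp_pos: [0.5754, -0.0394, 0.1263]
orientation: [3.129, -0.284, 0.0]
contact_force: [-4.9, 0.6, 11.4]
grip_width: 0.0183
```

```bash
python3 m.py 8 3
```

```text
13.6 F [-4.3388 -0.1495 10.8299] [0.208  0.1267 0.1134] tcp [ 0.5754 -0.0394  0.1264] 0.019029714691134812
```

Emit:
{"fn": "arm_command", "kwargs": {
  "increments": [
    [[0,0,-0.001],[0,0,0],10],
    [[0,0,-0.002],[0,0,0],10],
    [[0,0,-0.003],[0,0,0],10],
    [[0,0,-0.004],[0,0,0],10],
    [[0,0,-0.005],[0,0,0],10],
    [[0,0,-0.006],[0,0,0],10],
    [[0,0,-0.0068],[0,0,0],10],
    [[0,0,-0.0073],[0,0,0],10],
    [[0,0,-0.0073],[0,0,0],10]
  ]
}}

```text
clock: 14.5
tcp_pos: [0.5754, -0.0394, 0.1194]
orientation: [3.128, -0.284, 0.0]
contact_force: [-5.5, -0.5, 15.0]
grip_width: 0.0186
```

```bash
python3 m.py 12 4
python3 - <<'E'
import cv2,numpy as np
s=cv2.imread('pics/m4.png')
a=cv2.resize(s[245:305,262:312],(500,600),interpolation=cv2.INTER_CUBIC)
b=cv2.resize(s[290:335,295:340],(300,300),interpolation=cv2.INTER_CUBIC)
o=np.zeros((600,800,3),np.uint8);o[:,:500]=a;o[:300,500:]=b;cv2.imwrite('pics/c9.png',o)
E
```

```text
15.1 F [-5.3189  0.1643 14.4963] [0.1491 0.1154 0.1488] tcp [ 0.5754 -0.0393  0.1194] 0.018985420502566734
```

View pics/c9.png

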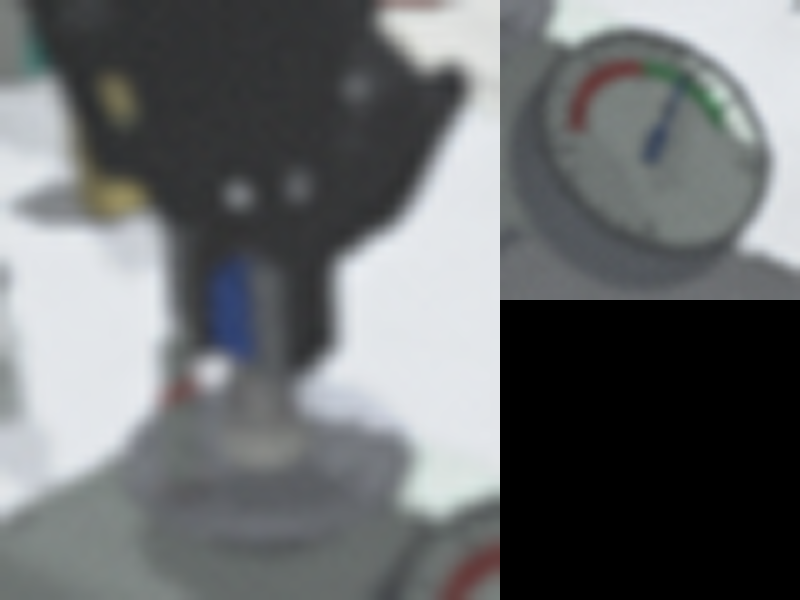

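The blue hand stands with the black one in the green zone, around 14 N. The cap edge at crop row ~345 plus the perspective offset matches the band at row 390 to within about 0.6 mm. Holding.

Emit:
{"fn": "arm_command", "kwargs": {
  "increments": [
    [[0,0,0],[0,0,0],10],
    [[0,0,0],[0,0,0],10],
    [[0,0,0],[0,0,0],10],
    [[0,0,0],[0,0,0],10],
    [[0,0,0],[0,0,0],10],
    [[0,0,0],[0,0,0],10],
    [[0,0,0],[0,0,0],10],
    [[0,0,0],[0,0,0],10],
    [[0,0,0],[0,0,0],10],
    [[0,0,0],[0,0,0],10]
  ]
}}

```text
clock: 16.1
tcp_pos: [0.5754, -0.0394, 0.1194]
orientation: [3.128, -0.284, 0.0]
contact_force: [-5.2, -0.3, 14.1]
grip_width: 0.0187
```

```bash
python3 m.py 3 5
```

```text
16.25 F [-5.4211  0.0296 14.2026] [0.2335 0.1286 0.3933] tcp [ 0.5754 -0.0394  0.1194] 0.01871701798979077
```

Steady for over 2 s at about 14.3 N. Lifting straight off.

Emit:
{"fn": "arm_command", "kwargs": {
  "increments": [
    [[0,0,0.004],[0,0,0],10],
    [[0,0,0.01],[0,0,0],10],
    [[0,0,0.018],[0,0,0],10],
    [[0,0,0.026],[0,0,0],10],
    [[0,0,0.034],[0,0,0],10],
    [[0,0,0.042],[0,0,0],10],
    [[0,0,0.05],[0,0,0],10],
    [[0,0,0.06],[0,0,0],10],
    [[0,0,0.07],[0,0,0],10],
    [[0,0,0.08],[0,0,0],10]
  ]
}}

```text
clock: 17.25
tcp_pos: [0.5754, -0.0395, 0.1992]
orientation: [-3.129, 0.284, -0.0]
contact_force: [-0.1, -0.3, -1.1]
grip_width: 0.0184
```

```bash
python3 m.py 3 6
python3 - <<'E'
import cv2,numpy as np
s=cv2.imread('pics/m6.png')
a=cv2.resize(s[205:305,262:332],(420,600),interpolation=cv2.INTER_CUBIC)
b=cv2.resize(s[290:335,295:340],(380,380),interpolation=cv2.INTER_CUBIC)
o=np.zeros((600,800,3),np.uint8);o[:,:420]=a;o[:380,420:]=b;cv2.imwrite('pics/c10.png',o)
E
```

```text
17.4 F [ 0.0575 -0.4493  0.0895] [0.2142 0.1158 0.2832] tcp [ 0.5762 -0.0394  0.2001] 0.018693036670191336
```

The picture limit is reached, so I go on by numbers. The force readings (14.2–14.5 N) and the last dial view both put it in the green zone. Also checking the hand's angle numerically.

Emit:
{"fn": "arm_command", "kwargs": {
  "increments": [
    [[-0.012,-0.025,0],[0,0,0],10],
    [[-0.027,-0.055,0],[0,0,0],10],
    [[-0.042,-0.085,0],[0,0,0],10],
    [[-0.056,-0.115,0],[0,0,0],10],
    [[-0.07,-0.145,0],[0,0,0],10],
    [[-0.085,-0.175,0],[0,0,0],10],
    [[-0.097,-0.2,0],[0,0,0],10],
    [[-0.105,-0.217,0],[0,0,0],10],
    [[-0.105,-0.217,-0.03],[0,0,0],10],
    [[-0.105,-0.217,-0.06],[0,0,0],10]
  ]
}}

```text
clock: 18.4
tcp_pos: [0.4703, -0.2578, 0.138]
orientation: [3.127, -0.287, 0.003]
contact_force: [0.5, 0.3, -1.7]
grip_width: 0.0188
```

```bash
python3 m.py 2 7
python3 - <<'E'
from h import *
# dial in scene pics: hub at crop(650,155)/6.67 -> approx (317.5,313); blue centroid before/after, zone colour centroids
for n in('scene0','m4','m6','m7'):
    s=cv2.imread(f'pics/{n}.png')[292:335,297:340].astype(float);B,G,R=s[...,0],s[...,1],s[...,2]
    ys,xs=np.mgrid[292:335,297:340]
    for c,e in(('b',B-np.maximum(R,G)),('r',R-np.maximum(B,G)),('g',G-np.maximum(B,R))):
        k=e>(15 if c=='b' else 25)
        if k.sum():print(n,c,k.sum(),xs[k].mean(),ys[k].mean(),xs[k].min(),xs[k].max(),ys[k].min(),ys[k].max())
p=r.get_obs()['tcp_pos'];s=cv2.imread('pics/m7.png')
print('foot exp',proj('scene',p-[0,0,.0515]),'tray',proj('scene',[.4723,-.2571,.003]))
E
```

```text
18.5 F [-1.081   1.193  -2.5561] [0.2566 0.1168 1.1221] tcp [ 0.4673 -0.2558  0.1338] 0.019017771340672666
scene0 b 17 318.2352941176471 311.05882352941177 317 319 306 319
scene0 r 44 309.15909090909093 302.79545454545456 305 315 299 309
scene0 g 37 322.7837837837838 302.86486486486484 317 328 299 308
m4 b 5 318.4 310.4 318 319 309 312
m4 r 25 309.56 302.24 306 315 299 308
m4 g 2 325.5 304.5 325 326 304 305
m6 b 6 318.1666666666667 310.6666666666667 317 319 309 312
m6 r 25 309.16 302.6 306 314 299 308
m6 g 18 325.72222222222223 305.05555555555554 323 328 302 308
m7 b 4 318.0 310.5 317 319 309 312
m7 r 25 309.24 302.76 306 315 299 308
foot exp [[361.1666 259.1938]] tray [[359.3644 283.6106]]
```

Emit:
{"fn": "arm_command", "kwargs": {
  "increments": [
    [[0,0,-0.02],[0,0,0],10],
    [[0,0,-0.04],[0,0,0],10],
    [[0,0,-0.06],[0,0,0],10],
    [[0,0,-0.072],[0,0,0],10],
    [[0,0,-0.078],[0,0,0],10],
    [[0,0,-0.08],[0,0,0],10],
    [[0,0,-0.08],[0,0,0],10],
    [[0,0,-0.08],[0,0,0],10]
  ]
}}

```text
clock: 19.3
tcp_pos: [0.471, -0.2568, 0.0591]
orientation: [3.128, -0.284, 0.002]
contact_force: [-0.4, 0.2, -0.4]
grip_width: 0.0186
```

```bash
python3 m.py 3 8
```

```text
19.45 F [ 0.0986  0.0181 -0.622 ] [0.3218 0.2635 0.0736] tcp [ 0.4708 -0.2568  0.059 ] 0.018745388724270843
```

Foot about 4.5 mm above the tray floor; lowering until light contact.

Emit:
{"fn": "arm_command", "kwargs": {
  "increments": [
    [[0,0,-0.001],[0,0,0],10],
    [[0,0,-0.002],[0,0,0],10],
    [[0,0,-0.003],[0,0,0],10],
    [[0,0,-0.004],[0,0,0],10],
    [[0,0,-0.0045],[0,0,0],10],
    [[0,0,-0.0045],[0,0,0],10],
    [[0,0,-0.0045],[0,0,0],10]
  ]
}}

```text
clock: 20.15
tcp_pos: [0.4704, -0.2566, 0.0543]
orientation: [3.128, -0.284, -0.0]
contact_force: [-2.6, 1.7, 6.5]
grip_width: 0.0187
```

```bash
python3 m.py 3 9
```

```text
20.3 F [-2.6599  0.3708  6.8609] [0.5054 0.4338 0.1554] tcp [ 0.4704 -0.2566  0.0543] 0.018883628790813158
```

Emit:
{"fn": "arm_command", "kwargs": {
  "increments": [
    [[0,0,0.0003],[0,0,0],10],
    [[0,0,0.0003],[0,0,0],24],
    [[0,0,0.0003],[0,0,0],30],
    [[0,0,0.0003],[0,0,0],40],
    [[0,0,0.0003],[0,0,0],50],
    [[0,0,0.0003],[0,0,0],50],
    [[0,0,0.0003],[0,0,0],50],
    [[0,0,0.0003],[0,0,0],50]
  ]
}}

```text
clock: 21.1
tcp_pos: [0.4704, -0.2565, 0.0541]
orientation: [-3.129, 0.284, 0.0]
contact_force: [-0.1, -1.0, 0.6]
grip_width: 0.0428
```

Emit:
{"fn": "arm_command", "kwargs": {
  "increments": [
    [[0,0,0.02],[0,0,0],50],
    [[0,0,0.05],[0,0,0],50],
    [[0,0,0.09],[0,0,0],50],
    [[0,0,0.14],[0,0,0],50],
    [[0,0,0.18],[0,0,0],50],
    [[0,0,0.2],[0,0,0],50],
    [[0,0,0.2],[0,0,0],50]
  ]
}}

```text
clock: 21.8
tcp_pos: [0.4722, -0.2572, 0.2577]
orientation: [3.126, -0.284, 0.01]
contact_force: [-0.7, 0.7, -0.4]
grip_width: 0.0429
```

```bash
python3 m.py 3 10
python3 - <<'E'
from h import *
s=cv2.imread('pics/m10.png');t=r.grab_frame('top');cv2.imwrite('pics/t10.png',t)
print('exp cap',proj('scene',[.4704,-.2566,.053]),proj('top',[.4704,-.2566,.053]))
p,a=blob(s,'b',(345,245,35,45));print(p,a)
try:
    q,b=blob(t,'b',(303,278,32,32));print(q,b,*tri(p,q))
except Exception as e:print('top',e)
# blue hand: dark pixels on dial face vs. start
for n in('scene0','m10'):
    g=cv2.imread(f'pics/{n}.png')[300:326,306:334];print(n);print(g.min(2)[::2,::2])
E
```

```text
21.95 F [-0.6141 -0.2001 -0.9229] [0.3099 0.2026 0.2452] tcp [ 0.4703 -0.2566  0.2542] 0.04290279059133628
exp cap [[360.146  268.3636]] [[318.7857 294.5473]]
[360.5814 268.2164] [12 19  8 10 69]
top attempt to get argmax of an empty sequence
scene0
[[191 151  94  78  91  99  95 109 159 148 136 147 205 216]
 [165  83 111 181 200 190 189 147  86 142 168 148 133 158]
 [124 120 198 209 210 206 206 206 170 113 110 170 121 107]
 [ 90 171 203 205 208 195 143 186 206 186 101 121 177 101]
 [ 99 183 210 214 207 199  95 164 203 205 166 135 189 143]
 [192 208 208 209 213 167  74 163 206 209 203 196 207 176]
 [191 207 206 204 206 171  99 180 200 205 207 209 200 175]
 [195 203 214 205 209 194 118 188 201 207 208 213 188 176]
 [176 208 204 204 206 175 119 187 200 206 207 212 209 187]
 [145 197 207 206 204 191 125 191 201 201 209 205 210 197]
 [ 85 168 198 206 209 191 147 196 205 205 203 212 206 175]
 [ 81  91 147 195 205 194 170 201 203 211 204 210 194 139]
 [ 89  80  92 115 164 175 178 202 205 209 203 189 137 118]]
m10
[[192 135  66  63  67  68  68  74  93  93  90 141 213 223]
 [172  81  73 101 113 107 109  87  61  85  99  91 144 209]
 [122  97 118 117 117 117 117  99  86  75  72  99  84 173]
 [ 85 157 141 117 117 114  98  85 108 108  73  86  99 120]
 [101 183 165 117 117 115  69  87 112 114 100  82 109  98]
 [193 201 167 119 119 105  65  89 109 119 116 116 116 103]
 [132 140 126 117 117  89  62 101 112 119 116 120 114 104]
 [108 115 117 117 116 102  76 106 108 118 120 120 110 102]
 [100 116 117 116 115 112  85 107 113 116 117 118 119 109]
 [ 88 114 115 120 116 110  89 112 117 115 117 120 119 113]
 [ 73  97 112 119 117 112  92 115 116 117 119 119 118 107]
 [ 79  71  89 113 118 110  98 115 118 119 118 120 116 112]
 [ 82  81  73  76  94 102 100 117 115 117 118 109  89 114]]
```

```bash
python3 -c "
from bench import r
print(r.hand_in(), r.get_obs()['clock'])"
```

```text
the job is handed in; nothing more can be done
the job is handed in; nothing more can be done
```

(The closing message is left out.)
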